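# Put the sockets back on the socket rail in order of size

## Robot

A 7-joint arm with a two-finger parallel gripper is mounted at the origin on the work surface. World frame = base frame: x ahead of the robot, y to its left, z up, the work surface at z = 0. Lengths are in m, angles in rad, forces in N, time in s.
With the tool pointing down it reaches from about 0.4 to 0.9 m from the base axis. Payload 5.5 kg.
Tool frame: the origin (TCP) lies on the centre line of the jaws, within the pads' length; the fingertips stand manip.tcp_to_tips ahead of it and the grasp point (between the pads) lies 5 mm behind it (manip.tcp_to_tips is the distance from the TCP to the fingertips, in m); z points along the fingers, y is the direction in which the jaws open and shut (so a half turn about z gives the same grasp; the last joint's range is limited). The gripper opens to 92 mm and grips with 3 to 60 N. Pads are 19 mm wide; open, the fingers measure 130 mm over their backs; the gripper's body (75 mm by 190 mm) begins 47 mm behind the grasp point.
Start: joints at [-1.021, 0.501, -0.427, 1.55, 0.221, 1.138, -0.21], TCP at [0.184, 0.623, 0.241] pointing down, gripper open.
Joint ranges: [-2.88, 2.88], [-0.31, 2.03], [-1.54, 1.56], [0.2, 2.42], [-1.41, 4.55], [0.19, 2.02], [-2.57, 2.57]. Speed limits (rad/s): [2.57, 2.57, 3.14, 3.14, 3.14, 3.14, 3.14].

## Interface

Orientations are given as a unit quaternion [x, y, z, w].
In Python, from plant import status, optics, order, manip gives the robot as it stands.
- The arm moves only by the tool play_rows, never from a script. Its argument "plan" is a list of rows, each a list of 7 numbers: the turn, a rotation vector about the tool's x, y, z in rad, then the shift along the tool's x, y, z in m, then the closure, from 0 (fully open) to 1 (shut). In form: [[rx, ry, rz, tx, ty, tz, jaw], ...]. A call has 1 to 10 rows; each row shifts and turns the commanded pose from where the row before left it, along the tool's axes as they then stand; what a row does not reach is not made up. A row lasts 1/10 s, in which the tool goes at most 50 mm and 8.59 degrees, less where a joint would pass 70% of its speed; a pose out of reach is approached as far as the arm can. A call with a gripper value outside its range is refused whole. The fingers move at their own pace and stop on an object; "force" is the grip in N (left out, the last holds). Time passes only in rows, so rows that do not move let the fingers close. It gives the time, the measured TCP pose, the force and the opening at its end, in the units of the state.
- status.sense(): the state, without advancing time (a new reading comes with each control period).
- optics.snapshot(name): name is "scene" or "side" or "wrist"; returns (picture, depth): 400x640x3 uint8, blue, green, red; 400x640 float32, m along the optical axis (not along the pixel's ray), 0 where there is no reading.
- optics.get_calibration(name): a dict with "fx", "fy", "cx", "cy" (pixels), "D" ([k1, k2, p1, p2, k3] as OpenCV has them; the pictures are not rectified), "R" (3x3) and "t" (3): a world point X has camera coordinates R X + t; the wrist camera has in their place "T_tool_cam" (4x4, takes a point from camera to tool coordinates, whose origin is the TCP and whose axes are the flange's). Camera axes: x right, y down, z forward; pixel columns grow to the right and rows downward; lengths in m; the calibration is good to about 2 mm. A picture is of the moment at which its call begins: read the wrist's pose just before it. get_calibration takes no time and is no camera call.
- order.sign_off(): hands the job in, once; it reports no verdict.
The state is a dict: "time": time; "joint_positions": joint angles; "dq": joint speeds; "effort": joint torques, N m; "tool_pos": TCP position; "ee_rot": TCP orientation; "force": force on the tool from outside, world axes, zero at the start; "ft_torque": the same for the moment, N m; "width": opening from 0.0 (shut) to 1.0 (fully open).
Only numpy, scipy, OpenCV 4.12 (cv2) and the standard library are available. Lean on these libraries where they do the work, as an engineer would, in place of code of your own. Each camera call takes 0.05 s, during which the arm holds its last target.

## Task

Put the four loose sockets back on the socket rail, one on each stud with the drive hole over the pin, in order of size: the smallest next to the hanging eye and the largest at the far end, so that the heaviest hangs lowest. Leave each one standing upright and fully down on its clip.

Things in the scene. Friction and masses are not known exactly. Their poses are not given: they have to be found in the camera images.
- socket_a_mid (a point): The smallest of four bright steel sockets (short, thick-walled round sleeves) standing loose on the bench with the hexagon opening up: outside diameter 32 mm, height 48 mm, hexagon 19 mm across flats. In its underside, in the middle, is a 19 mm square drive hole, open upwards into the hexagon. This point is on its axis, half-way up (24 mm above its underside); z runs up its axis.
- socket_b_mid (a point): The second smallest of four bright steel sockets (short, thick-walled round sleeves) standing loose on the bench with the hexagon opening up: outside diameter 39 mm, height 52 mm, hexagon 24 mm across flats. In its underside, in the middle, is a 19 mm square drive hole, open upwards into the hexagon. This point is on its axis, half-way up (26 mm above its underside); z runs up its axis.
- socket_c_mid (a point): The second largest of four bright steel sockets (short, thick-walled round sleeves) standing loose on the bench with the hexagon opening up: outside diameter 47 mm, height 56 mm, hexagon 30 mm across flats. In its underside, in the middle, is a 19 mm square drive hole, open upwards into the hexagon. This point is on its axis, half-way up (28 mm above its underside); z runs up its axis.
- socket_d_mid (a point): The largest of four bright steel sockets (short, thick-walled round sleeves) standing loose on the bench with the hexagon opening up: outside diameter 55 mm, height 60 mm, hexagon 38 mm across flats. In its underside, in the middle, is a 19 mm square drive hole, open upwards into the hexagon. This point is on its axis, half-way up (30 mm above its underside); z runs up its axis.
- stud1 (a point): One of the four equal studs of the socket rail: a fixed upright steel pin, 8 mm in diameter, 18 mm tall, its upper half tapering to 3 mm, on a flat black 36 x 43 mm clip. This point is on the pin's axis at the top face of the clip, on which a socket sits, 12 mm above the bench; the pin rises 18 mm above it. The numbers of the studs say nothing about their order along the rail.
- stud2 (a point): One of the four equal studs of the socket rail: a fixed upright steel pin, 8 mm in diameter, 18 mm tall, its upper half tapering to 3 mm, on a flat black 36 x 43 mm clip. This point is on the pin's axis at the top face of the clip, on which a socket sits, 12 mm above the bench; the pin rises 18 mm above it. The numbers of the studs say nothing about their order along the rail.
- stud3 (a point): One of the four equal studs of the socket rail: a fixed upright steel pin, 8 mm in diameter, 18 mm tall, its upper half tapering to 3 mm, on a flat black 36 x 43 mm clip. This point is on the pin's axis at the top face of the clip, on which a socket sits, 12 mm above the bench; the pin rises 18 mm above it. The numbers of the studs say nothing about their order along the rail.
- stud4 (a point): One of the four equal studs of the socket rail: a fixed upright steel pin, 8 mm in diameter, 18 mm tall, its upper half tapering to 3 mm, on a flat black 36 x 43 mm clip. This point is on the pin's axis at the top face of the clip, on which a socket sits, 12 mm above the bench; the pin rises 18 mm above it. The numbers of the studs say nothing about their order along the rail.
- hanging_eye (a point): The hanging eye at one end of the socket rail: a flat steel ring, 52 mm outside, 32 mm inside (the rail's other end has a plain solid grey plug instead). The four studs stand in one straight line with the eye, 62.5, 147.5, 232.5 and 317.5 mm from its centre. This point is the eye's centre, at its top face, 9 mm above the bench.
- rail: The socket rail: a fixed straight aluminium channel lying on the bench, 330 mm long, 50 mm wide and 10 mm high, carrying the four studs. Origin: centre of its underside; y runs along it, x across it. It is turned by up to 0.3 rad from straight across in front of the robot, and its eye may be at either end.

How it is judged:
By the outcome, as a careful person would: the job done as asked, in the order asked, and still so for the second after the job is handed in, with the robot touching nothing.
It also fails if it takes over 106 s, if anything falls off the work surface, if the arm or the gripper's body presses on something with over 40 N, if the wrist force passes 120 N, or if a joint passes its speed limit or range.

## Working session

There is one attempt and no reset: what is moved stays moved. The work goes in short steps, Python scripts to look and compute and a tool call to move; the robot and the scene stay as the last step left them, time stands still between calls to the robot, and variables do not carry over. Pictures are saved under pics/ and viewed, and the job is handed in when it is done.

Besides the shell and the picture viewer there is one more tool, called after ">>>" as a command line: name --pt "numbers of a row" for each row, then --argument value for the rest. play_rows: Moves the arm, as the interface text tells. Its arguments: {"type":"object","properties":{"plan":{"type":"array","items":{"type":"array","items":{"type":"number"}}},"force":{"type":"number"}},"required":["plan"]}

```bash
ls; mkdir -p pics; python3 - <<'E'
from plant import status, optics, order, manip
import cv2,numpy as np
s=status.sense(); print({k:np.round(v,3).tolist() for k,v in s.items()}, manip.tcp_to_tips)
for n in ["scene","side","wrist"]:
    p,d=optics.snapshot(n); cv2.imwrite(f"pics/{n}0.png",p); np.save(f"pics/{n}0.npy",d)
    c=optics.get_calibration(n); print(n,{k:np.round(v,4).tolist() for k,v in c.items()})
E
```

```text
pics
{'time': 0.0, 'joint_positions': [-1.021, 0.502, -0.427, 1.551, 0.221, 1.138, -0.21], 'dq': [-0.0, 0.0, -0.001, -0.0, -0.0, -0.001, 0.001], 'effort': [-0.0, -56.661, -5.816, -27.911, -0.069, 0.031, 0.0], 'tool_pos': [0.184, 0.623, 0.24], 'ee_rot': [0.143, 0.99, -0.001, -0.0], 'force': [0.185, -0.147, -0.68], 'ft_torque': [-0.018, -0.009, 0.037], 'width': 0.998} 0.014
scene {'fx': 447.523, 'fy': 447.523, 'cx': 318.486, 'cy': 189.3912, 'D': [-0.0566, 0.0, 0.0, 0.0, 0.0], 'R': [[0.5471, 0.837, -0.0049], [0.7152, -0.4705, -0.5169], [-0.435, 0.2793, -0.856]], 't': [-0.2983, -0.3874, 1.2574]}
side {'fx': 377.851, 'fy': 377.851, 'cx': 316.4147, 'cy': 205.8638, 'D': [-0.0034, 0.0, 0.0, 0.0, 0.0], 'R': [[-0.998, -0.0622, 0.0087], [-0.0426, 0.5697, -0.8208], [0.0461, -0.8195, -0.5712]], 't': [0.5595, 0.0585, 0.9611]}
wrist {'fx': 359.281, 'fy': 359.281, 'cx': 321.8849, 'cy': 204.6982, 'D': [-0.0717, 0.0, 0.0, 0.0, 0.0], 'T_tool_cam': [[-0.0004, -0.9535, -0.3014, 0.0814], [1.0, -0.0001, -0.0009, -0.0001], [0.0008, -0.3014, 0.9535, -0.1445], [0.0, 0.0, 0.0, 1.0]]}
```

View pics/scene0.png

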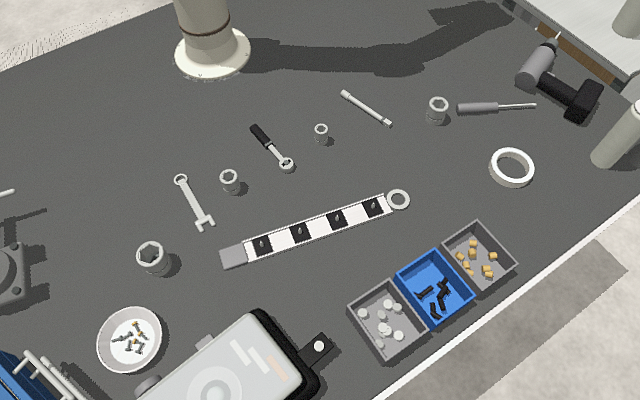

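View pics/side0.png

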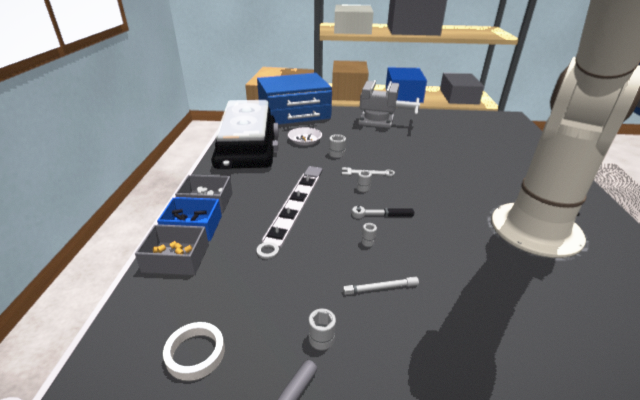

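View pics/wrist0.png

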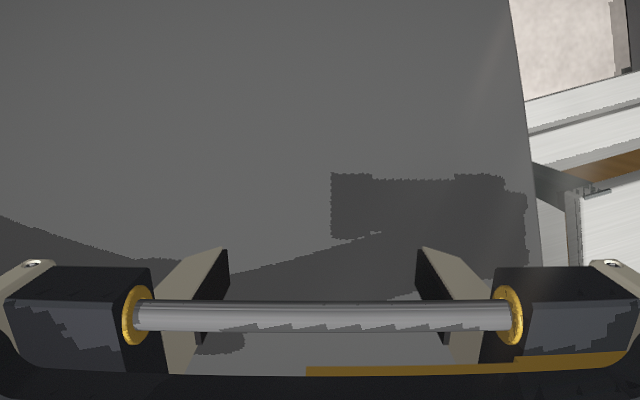

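The scene view shows the sockets at about (151,258), (230,181), (321,134) and (437,110), the eye at (398,199) and the plug at (233,257). Next I'll measure them using depth, and cross-check from the side view.

```bash
cat > h.py <<'E'
import cv2,numpy as np
from plant import status, optics, manip
from scipy.spatial.transform import Rotation as Ro
def cam(n,s=None):
    c=optics.get_calibration(n)
    K=np.array([[c['fx'],0,c['cx']],[0,c['fy'],c['cy']],[0,0,1.]]);D=np.array(c['D'],float)
    if 'R' in c:
        R=np.array(c['R']);t=np.array(c['t']); return K,D,R.T,-R.T@t
    T=np.array(c['T_tool_cam']);Rt=Ro.from_quat(s['ee_rot']).as_matrix()
    return K,D,Rt@T[:3,:3],Rt@T[:3,3]+np.array(s['tool_pos'])
def rays(C,uv):
    K,D,R,o=C
    p=cv2.undistortPoints(np.asarray(uv,float).reshape(-1,1,2),K,D).reshape(-1,2)
    return np.c_[p,np.ones(len(p))]@R.T,o
def onplane(C,uv,z):
    d,o=rays(C,uv); return o+d*((z-o[2])/d[:,2])[:,None]
def cloud(C,depth):
    h,w=depth.shape; uu,vv=np.meshgrid(np.arange(w),np.arange(h))
    d,o=rays(C,np.c_[uu.ravel(),vv.ravel()])
    return (o+d*depth.reshape(-1,1)).reshape(h,w,3)
def proj(C,X):
    K,D,R,o=C
    Rc=R.T; return cv2.projectPoints(np.asarray(X,float).reshape(-1,1,3),cv2.Rodrigues(Rc)[0],-Rc@o,K,D)[0].reshape(-1,2)
E
python3 - <<'E'
from h import *
for n,b in (("scene",{'L':(151,258),'m':(230,181),'n':(321,134),'r':(437,110),'eye':(398,199),'plug':(233,257)}),("side",{'L':(338,147),'m':(364,181),'n':(369,235),'r':(322,328),'eye':(268,250),'plug':(313,172)})):
    C=cam(n); P=cloud(C,np.load(f"pics/{n}0.npy"))
    for k,(u,v) in b.items():
        r=30
        Q=P[v-r:v+r,u-r:u+r].reshape(-1,3)
        c0=onplane(C,[(u,v)],0.03)[0]
        Q=Q[(np.hypot(*(Q-c0)[:,:2].T)<.06)]
        if k in('eye','plug'): Q=Q[Q[:,2]>.005]; top=np.median(Q[:,2]); T=Q
        else:
            Q=Q[Q[:,2]>.02]; top=np.percentile(Q[:,2],95); T=Q[Q[:,2]>top-.006]
        (cx,cy),rad=cv2.minEnclosingCircle(T[:,:2].astype(np.float32))
        print(n,k,len(T),"top",round(top,4),"c",np.round((cx,cy),4),"diam",round(2*rad,4))
S=cam("scene"); im=cv2.imread("pics/scene0.png")
cv2.imwrite("pics/crop1.png",cv2.resize(im[180:280,210:420],None,fx=3.8,fy=3.8,interpolation=cv2.INTER_CUBIC))
E
```

```text
scene L 312 top 0.062 c [ 0.5126 -0.3787] diam 0.0569
scene m 152 top 0.0537 c [ 0.431  -0.1625] diam 0.0411
scene n 85 top 0.05 c [0.4301 0.0814] diam 0.0332
scene r 155 top 0.0577 c [0.5267 0.3595] diam 0.0514
scene eye 536 top 0.01 c [0.6661 0.1112] diam 0.0972
scene plug 792 top 0.011 c [ 0.5898 -0.2246] diam 0.0947
side L 75 top 0.0618 c [ 0.516  -0.3752] diam 0.0575
side m 74 top 0.0531 c [ 0.4332 -0.1605] diam 0.0387
side n 83 top 0.0495 c [0.4314 0.0846] diam 0.0325
side r 313 top 0.0575 c [0.5289 0.3612] diam 0.0488
side eye 223 top 0.0093 c [0.6587 0.132 ] diam 0.0676
side plug 309 top 0.0117 c [ 0.5831 -0.1937] diam 0.1197
```

View pics/crop1.png

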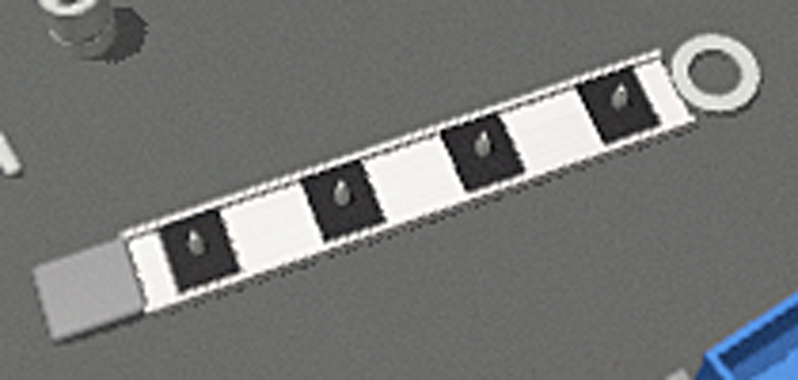

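Sizes identify d=(151,258), b=(230,181), a=(321,134) and c=(437,110). The crop shows four black clips with pins, and the eye at the right end. Next: clip centroids in both views.

```bash
python3 - <<'E'
from h import *
from itertools import combinations
for n,eb in (("scene",(398,199)),("side",(268,250))):
    C=cam(n); im=cv2.imread(f"pics/{n}0.png"); P=cloud(C,np.load(f"pics/{n}0.npy"))
    g=cv2.cvtColor(im,cv2.COLOR_BGR2GRAY)
    # clip mask: depth z 8..16mm and dark; eye: bright
    ok=(P[...,1]<.2)&(P[...,1]>-.3)&(P[...,0]>.5)&(P[...,0]<.76)
    poly=onplane(C,[eb],.009)[0]
    m=((g<60)&ok&(P[...,2]>.006)).astype(np.uint8)
    k,l,st,ce=cv2.connectedComponentsWithStats(m)
    cs=[]
    for i in range(1,k):
        if st[i,4]>40:
            c=cv2.findContours((l==i).astype(np.uint8),0,2)[0]; c=max(c,key=cv2.contourArea)
            h=cv2.convexHull(c); M=cv2.moments(h); uv=(M['m10']/M['m00'],M['m01']/M['m00'])
            X=onplane(C,[uv],.012)[0]; r=cv2.minAreaRect(onplane(C,h.reshape(-1,2),.012)[:,:2].astype(np.float32))
            print(n,"clip",np.round(uv,1),st[i,4],np.round(X,4),"rect",np.round(r[1],3),np.round(r[0],4)); 
    e=((g>120)&(np.hypot(*(onplane(C,np.indices(g.shape)[::-1].reshape(2,-1).T,.009)-poly)[:,:2].T).reshape(g.shape)<.034)).astype(np.uint8)
    c=max(cv2.findContours(e,0,2)[0],key=cv2.contourArea)
    (x,y),r=cv2.minEnclosingCircle(onplane(C,c.reshape(-1,2),.009)[:,:2].astype(np.float32)); print(n,"eye",x,y,2*r)
E
```

```text
scene clip [371.8 207.1] 233 [0.6514 0.0707 0.012 ] rect [0.035 0.041] [0.6513 0.0712]
scene clip [336.3 219.5] 251 [ 0.6336 -0.0118  0.012 ] rect [0.036 0.04 ] [ 0.6334 -0.0117]
scene clip [299.6 232.2] 253 [ 0.6158 -0.0943  0.012 ] rect [0.035 0.041] [ 0.6159 -0.0945]
scene clip [261.9 245.1] 243 [ 0.5979 -0.1762  0.012 ] rect [0.033 0.041] [ 0.5976 -0.1762]
scene clip [261.6 316.4] 211 [ 0.7284 -0.2511  0.012 ] rect [0.05  0.021] [ 0.7287 -0.2505]
scene eye 0.664606511592865 0.12944598495960236 0.061115365475416183
side clip [264.  153.3] 365 [ 0.7578 -0.3379  0.012 ] rect [0.05  0.225] [ 0.7592 -0.3551]
side clip [306.4 181.3] 60 [ 0.6008 -0.1682  0.012 ] rect [0.032 0.036] [ 0.6003 -0.1676]
side clip [297.6 196.5] 77 [ 0.6185 -0.0851  0.012 ] rect [0.033 0.036] [ 0.6186 -0.0853]
side clip [287.8 213.5] 95 [ 0.6358 -0.0029  0.012 ] rect [0.034 0.037] [ 0.6361 -0.0033]
side clip [276.2 233. ] 121 [0.6537 0.0795 0.012 ] rect [0.034 0.037] [0.6537 0.0792]
side eye 0.6627998948097229 0.13429218530654907 0.06058682128787041
```

The two fixed views disagree by up to 8 mm on the studs, so I'll refine with the wrist camera. I'll swing the tool toward the rail with the jaws turned across it.

>>> play_rows --pt "0 0 0.15 -0.05 0 0 0" --pt "0 0 0.15 -0.05 0 0 0" --pt "0 0 0.15 -0.05 0 0 0" --pt "0 0 0.15 -0.05 0 0 0" --pt "0 0 0.15 -0.05 0 0 0" --pt "0 0 0.15 -0.05 0 0 0" --pt "0 0 0.15 -0.05 0 0 0" --pt "0 0 0.15 -0.05 0 0 0" --pt "0 0 0.15 -0.05 0 0 0" --pt "0 0 0.145 -0.05 0 0 0" --force 30

```text
time: 1.15
tool_pos: [0.4448, 0.2479, 0.2405]
ee_rot: [0.78, 0.626, 0.0, 0.0]
force: [0.9, -0.6, -0.3]
width: 0.999
```

```bash
cat >> h.py <<'E'
def delta(x,y,z=None,rail=None):
    "tool-axis shift to world target; prints"
    s=status.sense();p=np.array(s['tool_pos']);R=Ro.from_quat(s['ee_rot']).as_matrix()
    print("t",round(s['time'],2),"pos",np.round(p,4),"yaw_y",round(np.arctan2(R[1,1],R[0,1]),4),"tilt",np.round(R[:2,2],4),"w",round(s['width'],3),"F",np.round(s['force'],1))
    t=np.array([x,y,p[2] if z is None else z]); print("  d_tool",np.round(R.T@(t-p),4))
def look(name):
    s=status.sense(); p,d=optics.snapshot('wrist'); cv2.imwrite(f"pics/{name}.png",p); np.save(f"pics/{name}.npy",d)
    import pickle; pickle.dump(s,open(f"pics/{name}.pkl","wb")); return s,p,d,cam('wrist',s)
E
python3 - <<'E'
from h import *
delta(.58,-.03,.24)
E
```

```text
t 1.15 pos [0.4448 0.2479 0.2405] yaw_y -0.2186 tilt [ 0.0003 -0.0001] w 0.999 F [ 0.9 -0.6 -0.3]
  d_tool [-0.2419  0.1923  0.0006]
```

>>> play_rows --pt "0 0 0 -0.035 0.0275 0 0" --pt "0 0 0 -0.035 0.0275 0 0" --pt "0 0 0 -0.035 0.0275 0 0" --pt "0 0 0 -0.035 0.0275 0 0" --pt "0 0 0 -0.035 0.0275 0 0" --pt "0 0 0 -0.035 0.0275 0 0" --pt "0 0 0 -0.03 0.0275 0 0" --pt "0 0 0 0 0 0 0" --pt "0 0 0 0 0 0 0"

```text
time: 2.05
tool_pos: [0.5818, -0.0256, 0.2401]
ee_rot: [0.778, 0.628, -0.0, -0.0]
force: [-0.4, 1.4, -0.2]
width: 1.005
```

```bash
python3 - <<'E'
from h import *
look("w1"); delta(.58,-.03)
E
```

```text
t 2.1 pos [ 0.5815 -0.0239  0.2402] yaw_y -0.211 tilt [-0.0013  0.0007] w 1.002 F [ 0.2  0.3 -0. ]
  d_tool [-0.0063 -0.0002 -0.    ]
```

View pics/w1.png

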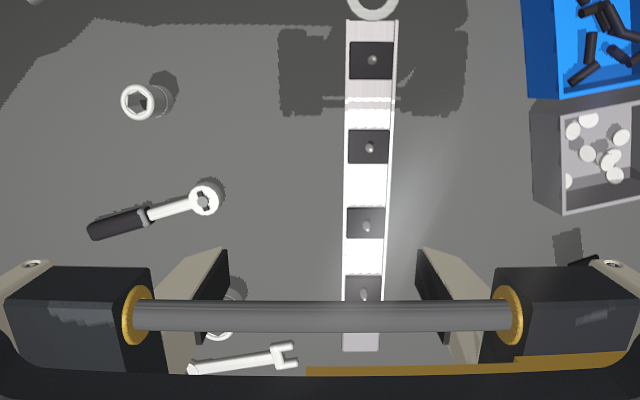

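The wrist view shows the clips at about (371,60), (369,147), (366,222) and partly (363,290). Socket a is at (140,102) and the eye's edge at (373,5). The jaws line up across the rail. I'll compute stud positions from clip contours.

```bash
cat >> h.py <<'E'
def clips(im,d,C,ref):
    g=cv2.cvtColor(im,cv2.COLOR_BGR2GRAY); out={}
    for i,r in enumerate(ref):
        u,v=proj(C,[[*r,.012]])[0]
        if not(20<u<620 and 20<v<300): continue
        s=proj(C,[[r[0],r[1]+.03,.012],[r[0]+.03,r[1],.012],[r[0],r[1],.012]]); w=int(1.15*max(np.linalg.norm(s[0]-s[2]),np.linalg.norm(s[1]-s[2])))
        u,v=int(u),int(v); y0=max(v-w,0);x0=u-w; sub=g[y0:v+w,x0:u+w]
        t,m=cv2.threshold(sub,0,255,cv2.THRESH_BINARY_INV+cv2.THRESH_OTSU)
        cs=cv2.findContours(((sub<75)*255).astype(np.uint8),0,2)[0]
        for c in cs:
            h=cv2.convexHull(c).reshape(-1,2)+[x0,y0]; X=onplane(C,h,.012)[:,:2].astype(np.float32)
            rc=cv2.minAreaRect(X)
            if .028<min(rc[1]) and max(rc[1])<.052: out[i]=(np.round(rc[0],4),np.round(rc[1],4)); 
    return out
def socket(im,d,C,c0,h,D):
    "rim centre from bright/depth top points"
    P=cloud(C,d); m=(np.hypot(P[...,0]-c0[0],P[...,1]-c0[1])<.045)&(P[...,2]>h-.006)&(P[...,2]<h+.008)
    (x,y),r=cv2.minEnclosingCircle(P[m][:,:2].astype(np.float32))
    mm=(m*255).astype(np.uint8); c=max(cv2.findContours(mm,0,2)[0],key=cv2.contourArea)
    X=onplane(C,c.reshape(-1,2),h)[:,:2].astype(np.float32); (x2,y2),r2=cv2.minEnclosingCircle(X)
    e=cv2.fitEllipse(X)
    return np.round([x,y,2*r],4),np.round([x2,y2,2*r2],4),np.round(e[0]+e[1],4),np.round(np.median(P[m][:,2]),4)
REF=[(.652,.074),(.634,-.009),(.616,-.091),(.598,-.173)]
E
python3 - <<'E'
from h import *
import pickle
s=pickle.load(open("pics/w1.pkl","rb"));im=cv2.imread("pics/w1.png");d=np.load("pics/w1.npy");C=cam('wrist',s)
print(clips(im,d,C,REF)); print(socket(im,d,C,(.431,.083),.048,.032))
g=cv2.cvtColor(im,cv2.COLOR_BGR2GRAY); print(g[147,340:400:4],g[60,340:400:4])
E
```

```text
{0: (array([0.6525, 0.0734]), array([0.0335, 0.0426]))}
(array([0.431 , 0.0829, 0.0335]), array([0.4322, 0.0827, 0.0344]), array([0.4322, 0.0828, 0.0313, 0.0333]), np.float64(0.0475))
[125 245  76  88  87  87  86 144 135  81  82  80  58 206 128] [ 83  80 222  64  63  65  63 104 120  99  62  60  59  46 182]
```

```bash
sed -i 's/(sub<75)/(sub<112)/' h.py; python3 - <<'E'
from h import *
import pickle
s=pickle.load(open("pics/w1.pkl","rb"));im=cv2.imread("pics/w1.png");d=np.load("pics/w1.npy");C=cam('wrist',s)
print(clips(im,d,C,REF))
P=cloud(C,d); 
m=(P[...,2]>.015)&(P[...,2]<.032)
for r in REF:
    q=m&(np.hypot(P[...,0]-r[0],P[...,1]-r[1])<.02); vv,uu=np.nonzero(q)
    if len(uu): print(r,len(uu),"pin pts",np.round(P[q].mean(0),4), "tip", np.round(P[q][P[q][:,2]>.024].mean(0),4))
delta(.4315,.083)
E
```

```text
{0: (array([0.6524, 0.0729]), array([0.0345, 0.0429])), 1: (array([ 0.6349, -0.0091]), array([0.0333, 0.0424])), 2: (array([ 0.6128, -0.0908]), array([0.0342, 0.0328]))}
(0.652, 0.074) 68 pin pts [0.6525 0.0725 0.0249] tip [0.6525 0.0724 0.0275]
(0.634, -0.009) 57 pin pts [ 0.6341 -0.0089  0.0246] tip [ 0.6343 -0.009   0.0275]
(0.616, -0.091) 59 pin pts [ 0.6163 -0.0911  0.0236] tip [ 0.6164 -0.0919  0.0277]
(0.598, -0.173) 60 pin pts [ 0.5987 -0.1744  0.0231] tip [ 0.5987 -0.1753  0.0272]
t 2.1 pos [ 0.5815 -0.0239  0.2402] yaw_y -0.211 tilt [-0.0013  0.0007] w 1.002 F [ 0.2  0.3 -0. ]
  d_tool [ 0.0731 -0.1691  0.0003]
```

Studs fit a line with an 85 mm pitch: (0.6526,0.0741), (0.6346,-0.009), (0.6166,-0.092), (0.5986,-0.1751). Moving above socket a.

>>> play_rows --pt "0 0 0 0.0146 -0.0338 0 0" --pt "0 0 0 0.0146 -0.0338 0 0" --pt "0 0 0 0.0146 -0.0338 0 0" --pt "0 0 0 0.0146 -0.0338 0 0" --pt "0 0 0 0.0146 -0.0338 0 0" --pt "0 0 0 0 0 0.03 0" --pt "0 0 0 0 0 0.03 0" --pt "0 0 0 0 0 0.03 0" --pt "0 0 0 0 0 0 0" --pt "0 0 0 0 0 0 0"

```text
time: 3.1
tool_pos: [0.4313, 0.0833, 0.151]
ee_rot: [0.777, 0.63, -0.001, -0.0]
force: [0.4, -0.3, 0.7]
width: 1.0
```

```bash
python3 - <<'E'
from h import *
s,im,d,C=look("w2"); print(socket(im,d,C,(.431,.083),.048,.032)); delta(.4315,.083,.025)
E
```

```text
(array([0.4303, 0.0834, 0.0326]), array([0.4306, 0.0843, 0.0333]), array([0.4305, 0.0842, 0.0314, 0.0325]), np.float64(0.0479))
t 3.15 pos [0.4323 0.0832 0.1517] yaw_y -0.2093 tilt [0.0008 0.0005] w 1.0 F [0.7 0.3 0.6]
  d_tool [-0.0004 -0.0008  0.1267]
```

View pics/w2.png

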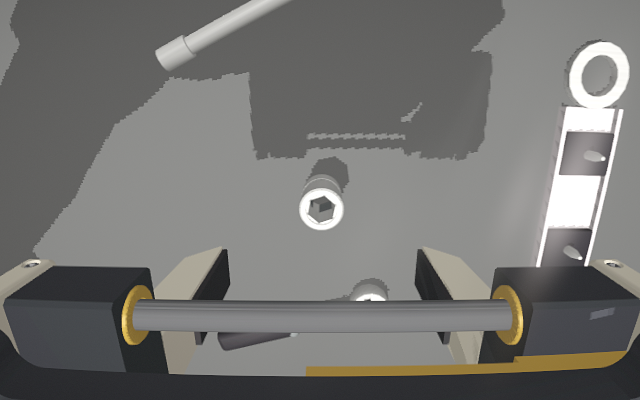

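Socket a sits at (321,208), centred between the open jaws and clear of other things. Descending and gripping.

>>> play_rows --pt "0 0 0 0 -0.001 0.04 0" --pt "0 0 0 0 0 0.04 0" --pt "0 0 0 0 0 0.03 0" --pt "0 0 0 0 0 0.016 0" --pt "0 0 0 0 0 0 0" --pt "0 0 0 0 0 0 1" --pt "0 0 0 0 0 0 1" --pt "0 0 0 0 0 0 1" --pt "0 0 0 0 0 0 1" --pt "0 0 0 0 0 0 1" --force 40

```text
time: 4.15
tool_pos: [0.4315, 0.0825, 0.0253]
ee_rot: [0.778, 0.629, 0.001, 0.0]
force: [-0.6, 0.1, -0.1]
width: 0.613
```

```bash
python3 - <<'E'
from h import *
delta(.6526,.0741,.025)
E
```

```text
t 4.15 pos [0.4315 0.0825 0.0253] yaw_y -0.211 tilt [0.0011 0.0004] w 0.613 F [-0.6  0.1 -0.1]
  d_tool [0.0381 0.218  0.0006]
```

>>> play_rows --pt "0 0 0 0 0 0 1" --pt "0 0 0 0 0 0 1" --pt "0 0 0 0 0 0 1" --pt "0 0 0 0 0 0 1" --pt "0 0 0 0 0 0 1" --pt "0 0 0 0 0 0 1" --pt "0 0 0 0 0 -0.02 1" --pt "0 0 0 0 0 -0.03 1" --pt "0 0 0 0 0 -0.03 1" --pt "0 0 0 0 0 0 1"

```text
time: 5.15
tool_pos: [0.4338, 0.083, 0.1077]
ee_rot: [0.778, 0.629, 0.003, 0.001]
force: [0.5, 0.9, -0.4]
width: 0.343
```

```bash
python3 - <<'E'
from h import *
s,im,d,C=look("w3"); delta(.6526,.0741,.105)
E
```

```text
t 5.2 pos [0.4327 0.0828 0.1062] yaw_y -0.211 tilt [0.0042 0.0012] w 0.348 F [-0.4  0.1 -2.1]
  d_tool [0.0376 0.2168 0.0021]
```

View pics/w3.png

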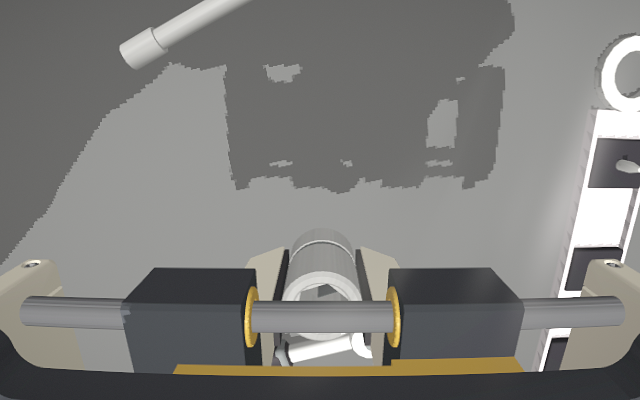

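Socket a is held (width 0.348, about 32 mm) in the image centre at (321,280). I'll compute its offset along the pads from depth while carrying on.

>>> play_rows --pt "0 0 0 0.0075 0.0434 0 1" --pt "0 0 0 0.0075 0.0434 0 1" --pt "0 0 0 0.0075 0.0434 0 1" --pt "0 0 0 0.0075 0.0434 0 1" --pt "0 0 0 0.0075 0.0434 0 1" --pt "0 0 0 0 0 0 1" --pt "0 0 0 0 0 0 1" --pt "0 0 0 0 0 0 1"

```text
time: 6.0
tool_pos: [0.6489, 0.0736, 0.1027]
ee_rot: [0.778, 0.629, -0.002, -0.001]
force: [-0.2, -0.1, -2.1]
width: 0.349
```

```bash
cat >> h.py <<'E'
def held(name,R0):
    "held socket's front wall in tool frame -> axis x offset"
    d=np.load(f"pics/{name}.npy"); c=optics.get_calibration('wrist'); T=np.array(c['T_tool_cam'])
    K=np.array([[c['fx'],0,c['cx']],[0,c['fy'],c['cy']],[0,0,1.]]);D=np.array(c['D'],float)
    P=cloud((K,D,T[:3,:3],T[:3,3]),d).reshape(-1,3)
    m=(abs(P[:,1])<R0*.8)&(P[:,0]>0)&(P[:,0]<.06)&(P[:,2]>-.03)&(P[:,2]<.06)&(d.ravel()>0)
    Q=P[m]
    from scipy.optimize import least_squares
    f=lambda p:np.hypot(Q[:,0]-p[0],Q[:,1]-p[1])-R0
    W=Q[(Q[:,2]>-.015)&(Q[:,2]<.02)]; f=lambda p:np.hypot(W[:,0]-p[0],W[:,1]-p[1])-R0
    r=least_squares(f,[0,0],loss='soft_l1',f_scale=.001)
    print("held",len(W),"x,y offset",np.round(r.x,4),"rms",np.sqrt(np.mean(r.fun**2)).round(4),"bottom z tool",np.percentile(Q[:,2],99).round(4),"xmax",np.percentile(W[:,0],98).round(4))
E
python3 - <<'E'
from h import *
held("w3",.016)
s,im,d,C=look("w4");held("w4",.016); delta(.6526,.0741,.037)
E
```

```text
held 1780 x,y offset [0.0007 0.0001] rms 0.0002 bottom z tool 0.0224 xmax 0.017
held 1765 x,y offset [0.0007 0.    ] rms 0.0003 bottom z tool 0.0225 xmax 0.0169
t 6.05 pos [0.6491 0.0738 0.1033] yaw_y -0.2106 tilt [-0.0031 -0.0001] w 0.347 F [-0.1  0.6 -1.4]
  d_tool [0.0011 0.0036 0.0663]
```

View pics/w4.png

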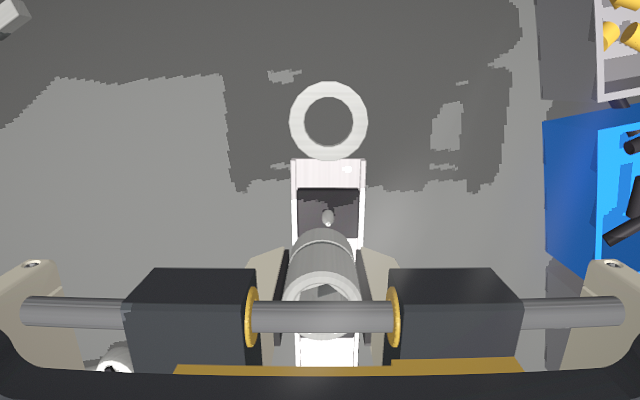

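Socket a is held over stud; the pin is visible just ahead at (328,215), the eye at (328,120). Measure the pin from this view.

```bash
cat >> h.py <<'E'
import pickle
def pin(name,r):
    s=pickle.load(open(f"pics/{name}.pkl","rb"));d=np.load(f"pics/{name}.npy");C=cam('wrist',s);P=cloud(C,d)
    q=(P[...,2]>.016)&(P[...,2]<.033)&(np.hypot(P[...,0]-r[0],P[...,1]-r[1])<.02)
    if q.sum()==0: print("no pin"); return
    Q=P[q]; print("pin n",len(Q),np.round(Q.mean(0),4),"tip",np.round(Q[Q[:,2]>Q[:,2].max()-.004].mean(0),4))
E
python3 - <<'E'
from h import *
pin("w4",(.6526,.0741)); pin("w2",(.6526,.0741)); pin("w1",(.6526,.0741))
E
```

```text
pin n 136 [0.6529 0.0748 0.0245] tip [0.6526 0.0737 0.0294]
pin n 139 [0.6509 0.0737 0.0234] tip [0.6522 0.0731 0.0298]
pin n 67 [0.6523 0.0725 0.025 ] tip [0.653  0.0728 0.0291]
```

>>> play_rows --pt "0 0 0 0 0.0036 0 1" --pt "0 0 0 0 0 0 1" --pt "0 0 0 0 0 0.02 1" --pt "0 0 0 0 0 0.02 1" --pt "0 0 0 0 0 0.01 1" --pt "0 0 0 0 0 0.01 1" --pt "0 0 0 0 0 0.005 1" --pt "0 0 0 0 0 0 1" --pt "0 0 0 0 0 0 1"

```text
time: 6.95
tool_pos: [0.6551, 0.0729, 0.0403]
ee_rot: [0.778, 0.629, 0.0, 0.0]
force: [0.5, 0.1, -1.1]
width: 0.35
```

```bash
python3 - <<'E'
from h import *
delta(.6526,.0741,.037);look("w5");held("w5",.016); s=status.sense(); print(s['tool_pos'],s['force'])
E
```

```text
t 6.95 pos [0.6551 0.0729 0.0403] yaw_y -0.211 tilt [0.0009 0.0002] w 0.35 F [ 0.5  0.1 -1.1]
  d_tool [ 0.0006 -0.0027  0.0033]
held 1780 x,y offset [0.0007 0.0001] rms 0.0003 bottom z tool 0.0407 xmax 0.017
[0.65529381 0.07291761 0.04048339] [ 0.39867124  0.53086946 -1.20634207]
```

View pics/w5.png

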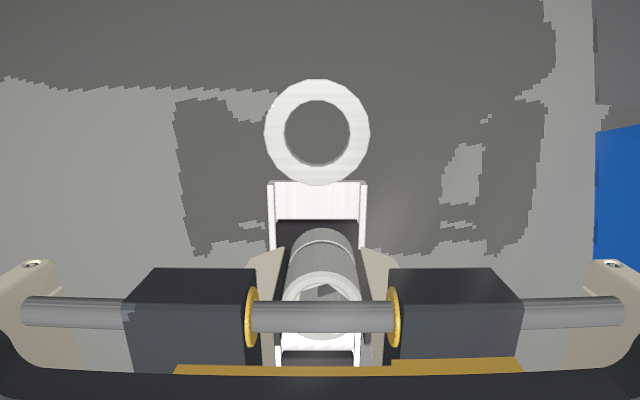

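Socket a is down around the pin (clip centre u≈317, socket 321), about 3 mm above the clip. Nudging across, lowering and releasing.

>>> play_rows --pt "0 0 0 0 -0.0022 0 1" --pt "0 0 0 0 0 0.003 1" --pt "0 0 0 0 0 0 1" --pt "0 0 0 0 0 0 0.3" --pt "0 0 0 0 0 0 0.3" --pt "0 0 0 0 0 0 0.3" --pt "0 0 0 0 0 0 0.3" --pt "0 0 0 0 0 0 0.3" --pt "0 0 0 0 0 0 0.3"

```text
time: 7.9
tool_pos: [0.6525, 0.0733, 0.0367]
ee_rot: [0.778, 0.629, -0.0, -0.0]
force: [-0.6, -0.1, 0.5]
width: 0.699
```

```bash
python3 - <<'E'
from h import *
delta(.432,-.1615,.16);look("w6");held("w6",.016)
E
```

```text
t 7.9 pos [0.6525 0.0733 0.0367] yaw_y -0.211 tilt [-0.  0.] w 0.699 F [-0.6 -0.1  0.5]
  d_tool [-0.2758 -0.1664 -0.1233]
held 1776 x,y offset [0.0009 0.0001] rms 0.0003 bottom z tool 0.0372 xmax 0.0171
```

View pics/w6.png

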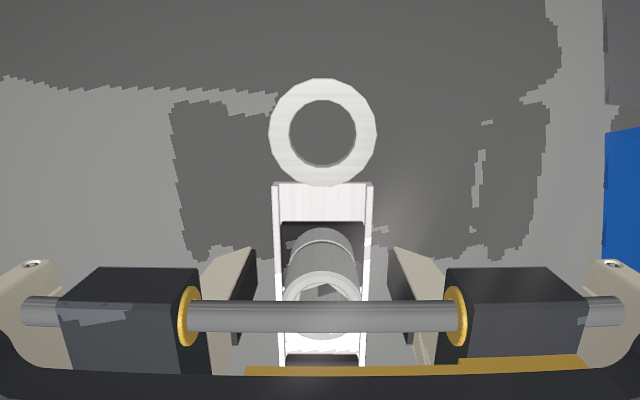

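Socket a stands centred on its clip at (322,290), the clip edges symmetrical about it. On to b.

>>> play_rows --pt "0 0 0 0 0 -0.04 0.3" --pt "0 0 0 0 0 -0.04 0.3" --pt "0 0 0 0 0 -0.04 0.3" --pt "0 0 0 -0.0394 -0.0237 0 0.3" --pt "0 0 0 -0.0394 -0.0237 0 0.3" --pt "0 0 0 -0.0394 -0.0237 0 0.3" --pt "0 0 0 -0.0394 -0.0237 0 0.3" --pt "0 0 0 -0.0394 -0.0237 0 0.3" --pt "0 0 0 -0.0394 -0.0237 0 0.3" --pt "0 0 0 -0.0394 -0.0237 0 0.3"

```text
time: 8.95
tool_pos: [0.4312, -0.1628, 0.157]
ee_rot: [0.778, 0.629, 0.0, 0.0]
force: [0.0, -1.1, 0.0]
width: 0.703
```

>>> play_rows --pt "0 0 0 0 0 0 0.3" --pt "0 0 0 0 0 0 0.3"

```text
time: 9.15
tool_pos: [0.4321, -0.1626, 0.1571]
ee_rot: [0.779, 0.627, 0.0, 0.0]
force: [0.3, 0.3, 0.1]
width: 0.702
```

```bash
python3 - <<'E'
from h import *
s,im,d,C=look("w7"); print(socket(im,d,C,(.432,-.1615),.052,.039)); delta(.432,-.1615,.029)
E
```

```text
(array([ 0.432 , -0.1618,  0.0398]), array([ 0.4321, -0.1608,  0.0402]), array([ 0.4321, -0.161 ,  0.0381,  0.0393]), np.float64(0.0519))
t 9.2 pos [ 0.4331 -0.1616  0.1571] yaw_y -0.2117 tilt [0.0012 0.0001] w 0.698 F [-0.3 -0.1  0.2]
  d_tool [-0.0002 -0.0012  0.1281]
```

View pics/w7.png

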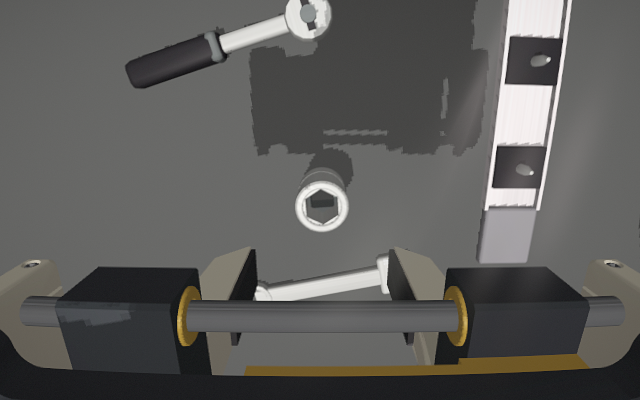

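Socket b is at (322,205); a wrench lies near (320,285). Checking the finger footprints for it.

```bash
python3 - <<'E'
from h import *
s=pickle.load(open("pics/w7.pkl","rb"));d=np.load("pics/w7.npy");C=cam('wrist',s);P=cloud(C,d).reshape(-1,3)[d.ravel()>0]
a=-.211;c=np.array([.432,-.161]);q=P[:,:2]-c; ty=q@[np.cos(a),np.sin(a)]; tx=q@[-np.sin(a),np.cos(a)]
m=(P[:,2]>.004)&(P[:,2]<.06)&(abs(ty)<.07)&(tx<.0)&(tx>-.09)&(np.hypot(tx,ty)>.026)
for y0 in np.arange(-.07,.07,.02):
    k=m&(ty>y0)&(ty<y0+.02)
    if k.any(): print(round(y0,2),k.sum(),"tx max",tx[k].max().round(3),"zmax",P[k,2].max().round(3))
E
```

```text
-0.03 40 tx max -0.087 zmax 0.009
-0.01 131 tx max -0.083 zmax 0.009
0.01 223 tx max -0.079 zmax 0.01
0.03 317 tx max -0.066 zmax 0.009
0.05 317 tx max -0.062 zmax 0.011
```

Wrench is over 60 mm away, clear.

>>> play_rows --pt "0 0 0 0 -0.001 0.04 0.3" --pt "0 0 0 0 0 0.04 0.3" --pt "0 0 0 0 0 0.03 0.3" --pt "0 0 0 0 0 0.018 0.3" --pt "0 0 0 0 0 0 0.3" --pt "0 0 0 0 0 0 1" --pt "0 0 0 0 0 0 1" --pt "0 0 0 0 0 0 1" --pt "0 0 0 0 0 0 1" --pt "0 0 0 0 0 0 1"

```text
time: 10.2
tool_pos: [0.4323, -0.1615, 0.0297]
ee_rot: [0.778, 0.629, 0.001, 0.001]
force: [0.1, 0.8, 6.9]
width: 0.41
```

>>> play_rows --pt "0 0 0 0 0 0 1" --pt "0 0 0 0 0 0 1" --pt "0 0 0 0 0 -0.02 1" --pt "0 0 0 0 0 -0.03 1" --pt "0 0 0 0 0 -0.04 1" --pt "0 0 0 0 0 0 1" --pt "0 0 0 0 0 0 1"

```text
time: 10.9
tool_pos: [0.4321, -0.1615, 0.1195]
ee_rot: [0.778, 0.629, 0.001, 0.001]
force: [-0.3, 0.9, -2.7]
width: 0.41
```

```bash
python3 - <<'E'
from h import *
s,im,d,C=look("w8"); held("w8",.0195); delta(.6346,-.009,.115)
E
```

```text
held 2089 x,y offset [-0.0005  0.0001] rms 0.0005 bottom z tool 0.0273 xmax 0.0193
t 10.95 pos [ 0.4311 -0.1612  0.1184] yaw_y -0.2109 tilt [-0.0002  0.0003] w 0.408 F [-0.5 -0.5 -2.8]
  d_tool [0.1914 0.1672 0.0034]
```

>>> play_rows --pt "0 0 0 0.032 0.0279 0 1" --pt "0 0 0 0.032 0.0279 0 1" --pt "0 0 0 0.032 0.0279 0 1" --pt "0 0 0 0.032 0.0279 0 1" --pt "0 0 0 0.032 0.0279 0 1" --pt "0 0 0 0.032 0.0279 0 1" --pt "0 0 0 0 0 0 1" --pt "0 0 0 0 0 0 1" --pt "0 0 0 0 0 0 1"

```text
time: 11.85
tool_pos: [0.6333, -0.0099, 0.1166]
ee_rot: [0.778, 0.628, -0.002, -0.001]
force: [-1.0, -1.1, -1.8]
width: 0.404
```

```bash
python3 - <<'E'
from h import *
s,im,d,C=look("w9"); held("w9",.0195);pin("w9",(.6346,-.009)); print(socket(im,d,C,(.6526,.0738),.060,.032)); delta(.6346,-.009,.041); delta(.6346,-.009,.041)
E
```

```text
held 2085 x,y offset [-0.0006  0.0001] rms 0.0005 bottom z tool 0.0273 xmax 0.0192
pin n 123 [ 0.6349 -0.0084  0.0244] tip [ 0.6347 -0.0094  0.0293]
(array([0.6528, 0.0741, 0.0324]), array([0.6528, 0.074 , 0.0322]), array([0.653 , 0.0739, 0.0309, 0.0318]), np.float64(0.06))
t 11.9 pos [ 0.6336 -0.0103  0.1172] yaw_y -0.2127 tilt [-0.0034 -0.0009] w 0.408 F [-0.4  0.4 -1.6]
  d_tool [0.0016 0.001  0.0762]
t 11.9 pos [ 0.6336 -0.0103  0.1172] yaw_y -0.2127 tilt [-0.0034 -0.0009] w 0.408 F [-0.4  0.4 -1.6]
  d_tool [0.0016 0.001  0.0762]
```

View pics/w9.png

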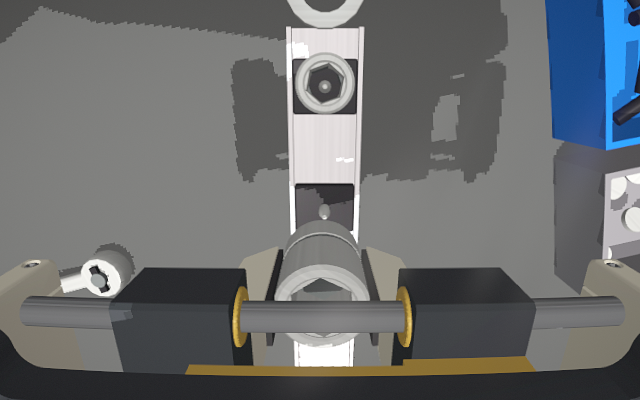

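Socket a at (325,85) is seated: pin visible in its hole, top at 0.060 m. b's pin is at (324,212). Lowering b.

>>> play_rows --pt "0 0 0 0.002 0 0 1" --pt "0 0 0 0 0 0.025 1" --pt "0 0 0 0 0 0.02 1" --pt "0 0 0 0 0 0.015 1" --pt "0 0 0 0 0 0.01 1" --pt "0 0 0 0 0 0.003 1" --pt "0 0 0 0 0 0 1" --pt "0 0 0 0 0 0 1"

```text
time: 12.7
tool_pos: [0.6366, -0.0069, 0.0465]
ee_rot: [0.778, 0.629, 0.001, 0.0]
force: [-0.4, -0.4, -1.4]
width: 0.405
```

```bash
python3 - <<'E'
from h import *
delta(.6347,-.0092,.041);look("w10");delta(.6347,-.0092,.0415)
E
```

```text
t 12.7 pos [ 0.6366 -0.0069  0.0465] yaw_y -0.2111 tilt [0.0014 0.    ] w 0.405 F [-0.4 -0.4 -1.4]
  d_tool [-0.0027 -0.0014  0.0055]
t 12.75 pos [ 0.6367 -0.0067  0.0467] yaw_y -0.211 tilt [0.0017 0.0001] w 0.406 F [ 0.4 -0.5 -2. ]
  d_tool [-0.0028 -0.0015  0.0052]
```

View pics/w10.png

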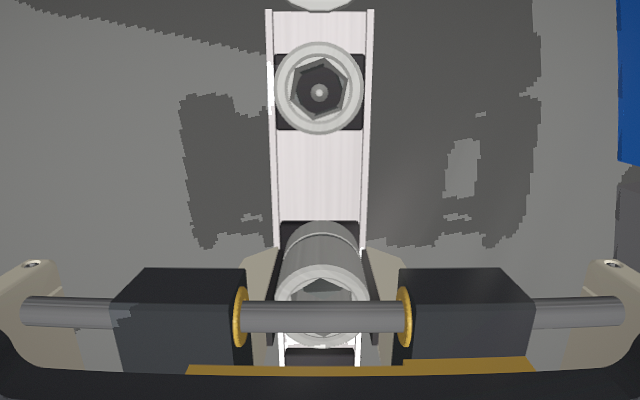

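The pin is inside the socket. Small corrections, lower 4.5 mm, release.

>>> play_rows --pt "0 0 0 -0.002 -0.001 0 1" --pt "0 0 0 0 0 0.003 1" --pt "0 0 0 0 0 0.002 1" --pt "0 0 0 0 0 0 1" --pt "0 0 0 0 0 0 0.2" --pt "0 0 0 0 0 0 0.2" --pt "0 0 0 0 0 0 0.2" --pt "0 0 0 0 0 0 0.2" --pt "0 0 0 0 0 0 0.2"

```text
time: 13.65
tool_pos: [0.6344, -0.0085, 0.0406]
ee_rot: [0.778, 0.629, -0.0, -0.0]
force: [0.3, 0.1, 0.4]
width: 0.778
```

```bash
python3 - <<'E'
from h import *
look("w11"); held("w11",.0195); delta(.528,.3605,.16)
E
```

```text
held 2098 x,y offset [-0.0008  0.0004] rms 0.0003 bottom z tool 0.0374 xmax 0.019
t 13.7 pos [ 0.6344 -0.0085  0.0406] yaw_y -0.2109 tilt [-0.0002  0.    ] w 0.791 F [0.5 0.  0.4]
  d_tool [ 0.3385 -0.1813 -0.1194]
```

View pics/w11.png

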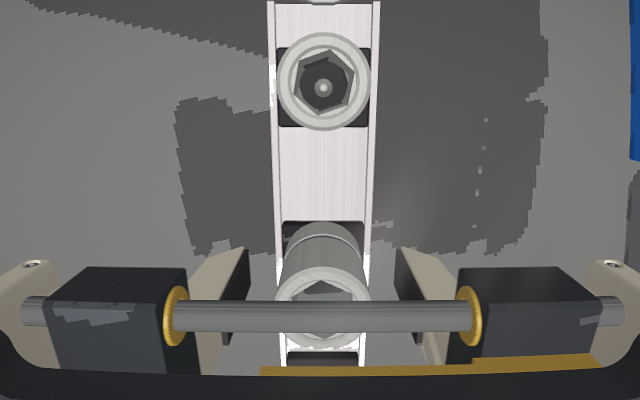

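Socket b stands on its clip at (322,290). Lifting and moving to c.

>>> play_rows --pt "0 0 0 0 0 -0.04 0.2" --pt "0 0 0 0 0 -0.04 0.2" --pt "0 0 0 0 0 -0.04 0.2" --pt "0 0 0 0.042 -0.0225 0 0.2" --pt "0 0 0 0.042 -0.0225 0 0.2" --pt "0 0 0 0.042 -0.0225 0 0.2" --pt "0 0 0 0.042 -0.0225 0 0.2" --pt "0 0 0 0.042 -0.0225 0 0.2" --pt "0 0 0 0.042 -0.0225 0 0.2" --pt "0 0 0 0.042 -0.0225 0 0.2"

```text
time: 14.7
tool_pos: [0.5413, 0.3137, 0.1609]
ee_rot: [0.778, 0.629, 0.0, 0.0]
force: [0.6, -0.6, -0.4]
width: 0.798
```

>>> play_rows --pt "0 0 0 0.044 -0.0235 0 0.2" --pt "0 0 0 0 0 0 0.2" --pt "0 0 0 0 0 0 0.2"

```text
time: 15.0
tool_pos: [0.5269, 0.362, 0.1604]
ee_rot: [0.776, 0.63, -0.0, -0.0]
force: [0.5, -1.4, -0.1]
width: 0.803
```

```bash
python3 - <<'E'
from h import *
s,im,d,C=look("w12"); print(socket(im,d,C,(.528,.3605),.056,.047)); delta(.528,.3605,.031)
P=cloud(C,d).reshape(-1,3)[d.ravel()>0]
a=-.211;c=np.array([.528,.3605]);q=P[:,:2]-c; ty=q@[np.cos(a),np.sin(a)]; tx=q@[-np.sin(a),np.cos(a)]
m=(P[:,2]>.004)&(P[:,2]<.05)&(abs(ty)<.075)&(abs(tx)<.04)&(np.hypot(tx,ty)>.03); print(m.sum())
E
```

```text
(array([0.5288, 0.3618, 0.0478]), array([0.5286, 0.3625, 0.0481]), array([0.5287, 0.3624, 0.046 , 0.0472]), np.float64(0.056))
t 15.05 pos [0.5282 0.3595 0.1604] yaw_y -0.2102 tilt [-0.0001 -0.001 ] w 0.799 F [ 0.9 -0.7  0.7]
  d_tool [ 0.001  -0.0004  0.1294]
0
```

View pics/w12.png

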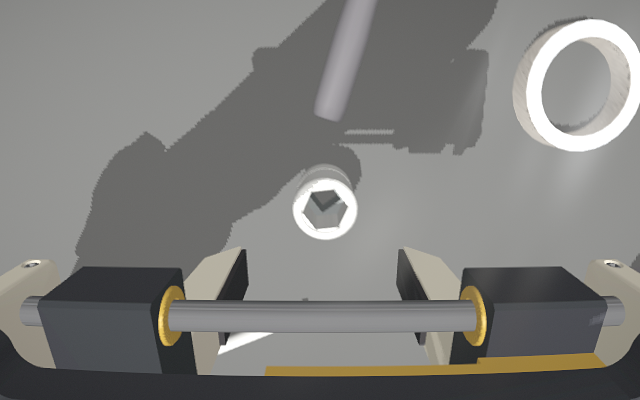

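Socket c at (325,207), footprint clear. Descend and grip.

>>> play_rows --pt "0 0 0 0.002 0 0.04 0.2" --pt "0 0 0 0 0 0.04 0.2" --pt "0 0 0 0 0 0.03 0.2" --pt "0 0 0 0 0 0.019 0.2" --pt "0 0 0 0 0 0 0.2" --pt "0 0 0 0 0 0 1" --pt "0 0 0 0 0 0 1" --pt "0 0 0 0 0 0 1" --pt "0 0 0 0 0 0 1" --pt "0 0 0 0 0 0 1" --force 50

```text
time: 16.05
tool_pos: [0.5291, 0.3624, 0.0331]
ee_rot: [0.778, 0.629, 0.001, -0.0]
force: [-1.0, -1.5, 6.8]
width: 0.497
```

>>> play_rows --pt "0 0 0 0 0 0 1" --pt "0 0 0 0 0 0 1" --pt "0 0 0 0 0 -0.02 1" --pt "0 0 0 0 0 -0.04 1" --pt "0 0 0 0 0 -0.05 1" --pt "0 0 0 0 0 0 1" --pt "0 0 0 0 0 0 1"

```text
time: 16.75
tool_pos: [0.5292, 0.3623, 0.1431]
ee_rot: [0.778, 0.629, 0.001, 0.0]
force: [-0.4, -0.7, -4.5]
width: 0.494
```

```bash
python3 - <<'E'
from h import *
s,im,d,C=look("w13"); held("w13",.0235); delta(.6166,-.092,.14)
E
```

```text
held 2370 x,y offset [-0.001   0.0001] rms 0.0002 bottom z tool 0.0306 xmax 0.0227
t 16.8 pos [0.5279 0.3614 0.1411] yaw_y -0.2108 tilt [-0.0011 -0.0007] w 0.496 F [-1.7  1.1 -4. ]
  d_tool [-0.4248  0.1816  0.0013]
```

>>> play_rows --pt "0 0 0 -0.0425 0.0182 0 1" --pt "0 0 0 -0.0425 0.0182 0 1" --pt "0 0 0 -0.0425 0.0182 0 1" --pt "0 0 0 -0.0425 0.0182 0 1" --pt "0 0 0 -0.0425 0.0182 0 1" --pt "0 0 0 -0.0425 0.0182 0 1" --pt "0 0 0 -0.0425 0.0182 0 1" --pt "0 0 0 -0.0425 0.0182 0 1" --pt "0 0 0 -0.0425 0.0182 0 1" --pt "0 0 0 -0.0425 0.0182 0 1"

```text
time: 17.8
tool_pos: [0.6156, -0.0933, 0.1389]
ee_rot: [0.778, 0.629, -0.002, -0.002]
force: [0.5, 0.1, -4.2]
width: 0.497
```

>>> play_rows --pt "0 0 0 0 0 0 1" --pt "0 0 0 0 0 0 1" --pt "0 0 0 0 0 0 1"

```text
time: 18.1
tool_pos: [0.6161, -0.0902, 0.1396]
ee_rot: [0.777, 0.629, -0.001, -0.002]
force: [-0.2, -0.8, -3.7]
width: 0.498
```

```bash
python3 - <<'E'
from h import *
s,im,d,C=look("w14"); held("w14",.0235);pin("w14",(.6166,-.092)); print(socket(im,d,C,(.6346,-.009),.064,.039)); delta(.6166,-.092,.044)
E
```

```text
held 2379 x,y offset [-0.001   0.0001] rms 0.0002 bottom z tool 0.0304 xmax 0.0229
pin n 94 [ 0.617  -0.0913  0.0242] tip [ 0.6167 -0.092   0.0291]
(array([ 0.6347, -0.0094,  0.0395]), array([ 0.6347, -0.0095,  0.0392]), array([ 0.6349, -0.0096,  0.0378,  0.0386]), np.float64(0.064))
t 18.15 pos [ 0.6165 -0.0895  0.1401] yaw_y -0.2086 tilt [-0.0031  0.0015] w 0.495 F [-0.6  0.9 -3.5]
  d_tool [-0.0025  0.0009  0.0961]
```

View pics/w14.png

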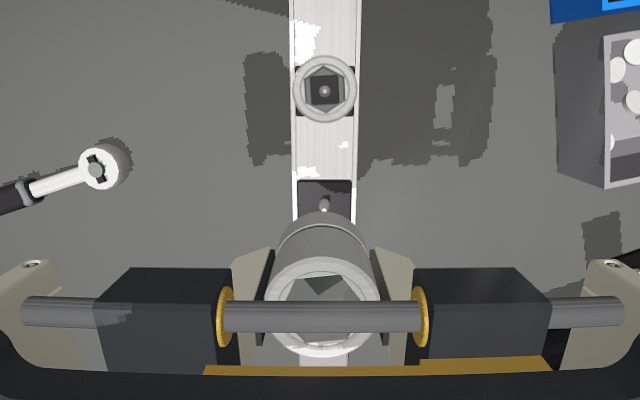

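b at (325,90) is seated, pin through its hole, top at 0.064. c is over its pin (324,204). Lowering.

>>> play_rows --pt "0 0 0 -0.0015 0 0 1" --pt "0 0 0 0 0 0.03 1" --pt "0 0 0 0 0 0.025 1" --pt "0 0 0 0 0 0.02 1" --pt "0 0 0 0 0 0.01 1" --pt "0 0 0 0 0 0.005 1" --pt "0 0 0 0 0 0 1" --pt "0 0 0 0 0 0 1"

```text
time: 18.95
tool_pos: [0.6182, -0.0933, 0.0527]
ee_rot: [0.778, 0.629, 0.001, 0.001]
force: [0.8, -0.3, -3.4]
width: 0.498
```

```bash
python3 - <<'E'
from h import *
look("w15");delta(.6167,-.092,.044)
E
```

```text
t 19.0 pos [ 0.6183 -0.0934  0.0529] yaw_y -0.2108 tilt [ 0.0021 -0.0002] w 0.497 F [ 0.7  0.9 -3.4]
  d_tool [ 0.001  -0.0019  0.0089]
```

View pics/w15.png

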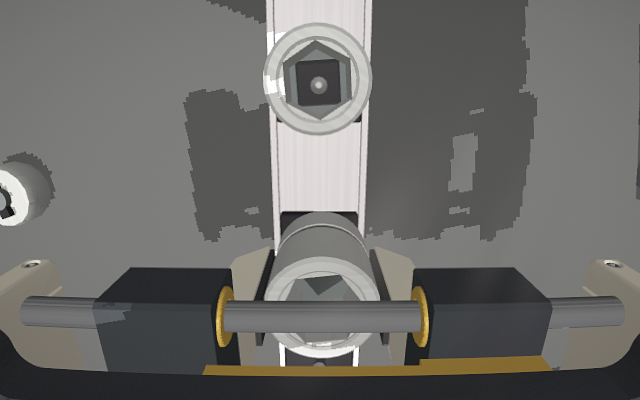

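>>> play_rows --pt "0 0 0 0.002 -0.0018 0 1" --pt "0 0 0 0 0 0.004 1" --pt "0 0 0 0 0 0.003 1" --pt "0 0 0 0 0 0.0015 1" --pt "0 0 0 0 0 0 1" --pt "0 0 0 0 0 0 0.1" --pt "0 0 0 0 0 0 0.1" --pt "0 0 0 0 0 0 0.1" --pt "0 0 0 0 0 0 0.1" --pt "0 0 0 0 0 0 0.1"

```text
time: 20.0
tool_pos: [0.616, -0.091, 0.043]
ee_rot: [0.778, 0.629, -0.0, -0.0]
force: [-0.7, 0.6, -0.1]
width: 0.867
```

```bash
python3 - <<'E'
from h import *
look("w16");held("w16",.0235);delta(.5145,-.377,.16)
E
```

```text
held 2367 x,y offset [-0.0007  0.0002] rms 0.0002 bottom z tool 0.0398 xmax 0.0231
t 20.05 pos [ 0.616 -0.091  0.043] yaw_y -0.211 tilt [-0.0002  0.    ] w 0.89 F [ 0.2 -0.6  0.6]
  d_tool [-0.3009 -0.0393 -0.1169]
```

View pics/w16.png

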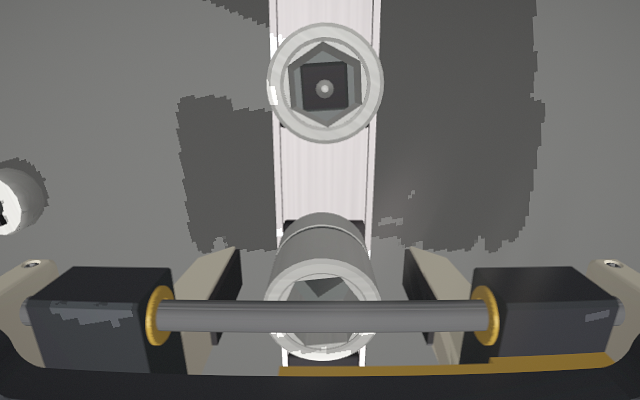

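c is down at (322,290). Next d.

>>> play_rows --pt "0 0 0 0 0 -0.04 0" --pt "0 0 0 0 0 -0.04 0" --pt "0 0 0 0 0 -0.04 0" --pt "0 0 0 -0.043 -0.0056 0 0" --pt "0 0 0 -0.043 -0.0056 0 0" --pt "0 0 0 -0.043 -0.0056 0 0" --pt "0 0 0 -0.043 -0.0056 0 0" --pt "0 0 0 -0.043 -0.0056 0 0" --pt "0 0 0 -0.043 -0.0056 0 0" --pt "0 0 0 -0.043 -0.0056 0 0"

```text
time: 21.05
tool_pos: [0.5139, -0.3786, 0.1632]
ee_rot: [0.778, 0.629, 0.0, 0.0]
force: [0.2, -0.9, 0.6]
width: 1.004
```

>>> play_rows --pt "0 0 0 0 0 0 0" --pt "0 0 0 0 0 0 0" --pt "0 0 0 0 0 0 0"

```text
time: 21.35
tool_pos: [0.5152, -0.3757, 0.1629]
ee_rot: [0.777, 0.629, 0.0, -0.0]
force: [0.1, 0.5, 0.2]
width: 0.998
```

```bash
python3 - <<'E'
from h import *
s,im,d,C=look("w17"); print(socket(im,d,C,(.5145,-.377),.060,.055)); delta(.5145,-.377,.033)
P=cloud(C,d).reshape(-1,3)[d.ravel()>0]
a=-.211;c=np.array([.5145,-.377]);q=P[:,:2]-c; ty=q@[np.cos(a),np.sin(a)]; tx=q@[-np.sin(a),np.cos(a)]
m=(P[:,2]>.004)&(P[:,2]<.05)&(abs(ty)<.075)&(abs(tx)<.04)&(np.hypot(tx,ty)>.035); print(m.sum())
E
```

```text
(array([ 0.5134, -0.3782,  0.0558]), array([ 0.5135, -0.3772,  0.0562]), array([ 0.5138, -0.3774,  0.054 ,  0.0552]), np.float64(0.0599))
t 21.4 pos [ 0.5156 -0.3752  0.163 ] yaw_y -0.2086 tilt [0.0002 0.0013] w 0.999 F [ 0.1 -0.1  0.1]
  d_tool [-0.0021 -0.0007  0.13  ]
0
```

View pics/w17.png

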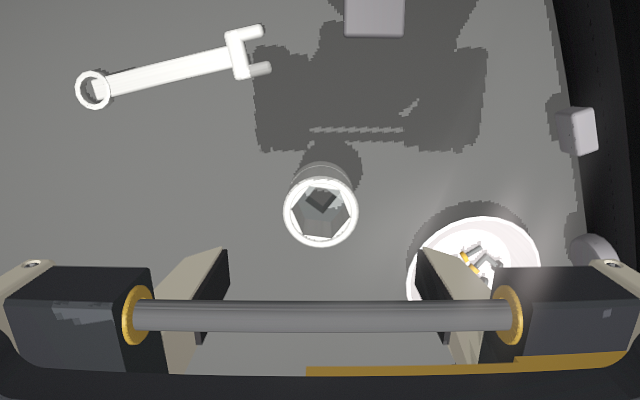

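d at (321,212). A bowl sits to the right at (475,260), partly hidden by a finger; checking its extent and height.

```bash
python3 - <<'E'
from h import *
s=pickle.load(open("pics/w17.pkl","rb"));d=np.load("pics/w17.npy")
C=cam('wrist',s);P=cloud(C,d).reshape(-1,3)[d.ravel()>0]
S=cam('scene');P2=cloud(S,np.load("pics/scene0.npy")).reshape(-1,3)
a=-.211;c=np.array([.5137,-.3774])
for P in (P,P2):
    q=P[:,:2]-c; ty=q@[np.cos(a),np.sin(a)]; tx=q@[-np.sin(a),np.cos(a)]
    m=(P[:,2]>.006)&(P[:,2]<.08)&(abs(ty)<.12)&(abs(tx)<.1)&(np.hypot(tx,ty)>.036)
    for x0 in np.arange(-.1,.1,.02):
        k=m&(tx>=x0)&(tx<x0+.02)&(ty>0)
        if k.any(): print(round(x0,2),k.sum(),"ty min",ty[k].min().round(3),"zmax",P[k,2].max().round(3))
    print()
E
```

```text
-0.1 170 ty min 0.078 zmax 0.025
-0.08 135 ty min 0.077 zmax 0.025
-0.06 127 ty min 0.081 zmax 0.025
-0.04 258 ty min 0.091 zmax 0.026

-0.1 155 ty min 0.076 zmax 0.026
-0.08 168 ty min 0.076 zmax 0.026
-0.06 155 ty min 0.08 zmax 0.027
-0.04 99 ty min 0.091 zmax 0.027
```

The bowl starts 76 mm or more out and is only 27 mm high: clear. Descend and grip d.

>>> play_rows --pt "0 0 0 -0.002 -0.001 0.04 0" --pt "0 0 0 0 0 0.04 0" --pt "0 0 0 0 0 0.03 0" --pt "0 0 0 0 0 0.02 0" --pt "0 0 0 0 0 0 0" --pt "0 0 0 0 0 0 1" --pt "0 0 0 0 0 0 1" --pt "0 0 0 0 0 0 1" --pt "0 0 0 0 0 0 1" --pt "0 0 0 0 0 0 1" --force 55

```text
time: 22.4
tool_pos: [0.5136, -0.3791, 0.0341]
ee_rot: [0.778, 0.629, 0.0, 0.001]
force: [-0.3, 0.5, -0.1]
width: 0.612
```

>>> play_rows --pt "0 0 0 0 0 0 1" --pt "0 0 0 0 0 0 1" --pt "0 0 0 0 0 0 1" --pt "0 0 0 0 0 -0.02 1" --pt "0 0 0 0 0 -0.04 1" --pt "0 0 0 0 0 -0.05 1" --pt "0 0 0 0 0 0 1" --pt "0 0 0 0 0 0 1"

```text
time: 23.2
tool_pos: [0.5132, -0.3788, 0.1433]
ee_rot: [0.778, 0.629, 0.0, 0.0]
force: [0.0, 0.3, -7.6]
width: 0.58
```

```bash
python3 - <<'E'
from h import *
s,im,d,C=look("w18"); held("w18",.0275); delta(.5986,-.1751,.14)
E
```

```text
held 2540 x,y offset [0.0008 0.0001] rms 0.0006 bottom z tool 0.0311 xmax 0.0286
t 23.25 pos [ 0.5119 -0.3777  0.1415] yaw_y -0.2108 tilt [-0.0027  0.0021] w 0.581 F [-1.   0.5 -7.6]
  d_tool [0.2163 0.0424 0.0016]
```

>>> play_rows --pt "0 0 0 0.043 0.0084 0 1" --pt "0 0 0 0.043 0.0084 0 1" --pt "0 0 0 0.043 0.0084 0 1" --pt "0 0 0 0.043 0.0084 0 1" --pt "0 0 0 0.043 0.0084 0 1" --pt "0 0 0 0 0 0 1" --pt "0 0 0 0 0 0 1" --pt "0 0 0 0 0 0 1" --pt "0 0 0 0 0 0 1"

```text
time: 24.15
tool_pos: [0.5976, -0.1792, 0.1418]
ee_rot: [0.778, 0.628, -0.001, -0.001]
force: [0.2, -1.1, -5.6]
width: 0.586
```

```bash
python3 - <<'E'
from h import *
s,im,d,C=look("w19"); held("w19",.0275);pin("w19",(.5986,-.1751)); print(socket(im,d,C,(.6167,-.092),.068,.047)); delta(.5986,-.1751,.046)
E
```

```text
held 2561 x,y offset [0.0008 0.0001] rms 0.0008 bottom z tool 0.0311 xmax 0.0286
pin n 74 [ 0.5991 -0.1739  0.0234] tip [ 0.599  -0.1744  0.0276]
(array([ 0.6163, -0.092 ,  0.0475]), array([ 0.6161, -0.0919,  0.0472]), array([ 0.6163, -0.0919,  0.046 ,  0.0464]), np.float64(0.068))
t 24.2 pos [ 0.598  -0.1792  0.1423] yaw_y -0.2138 tilt [-0.002  -0.0004] w 0.581 F [ 0.7 -0.  -5.7]
  d_tool [ 0.0042 -0.0001  0.0963]
```

View pics/w19.png

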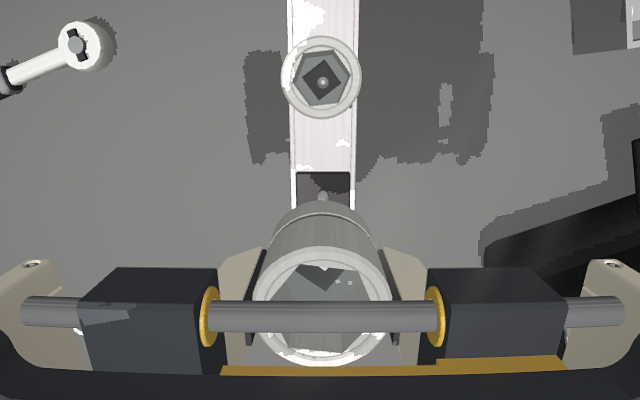

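c at (322,78) is seated, top at 0.068. The dark case is at the right (570,210); checking clearance to the gripper body before lowering.

```bash
python3 - <<'E'
from h import *
P=cloud(cam('scene'),np.load("pics/scene0.npy")).reshape(-1,3)
a=-.211;c=np.array([.5988,-.1748]);q=P[:,:2]-c; ty=q@[np.cos(a),np.sin(a)]; tx=q@[-np.sin(a),np.cos(a)]
m=(P[:,2]>.04)&(abs(ty)<.2)&(abs(tx)<.09)&(P[:,2]<.3)
print(m.sum()); 
if m.any(): print("ty min",ty[m].min(),"zmax",P[m,2].max(), "within .11:",(m&(abs(ty)<.11)).sum())
E
```

```text
1109
ty min -0.1856142890568551 zmax 0.12237203451645329 within .11: 0
```

>>> play_rows --pt "0 0 0 0.003 0 0 1" --pt "0 0 0 0 0 0.03 1" --pt "0 0 0 0 0 0.025 1" --pt "0 0 0 0 0 0.02 1" --pt "0 0 0 0 0 0.01 1" --pt "0 0 0 0 0 0.003 1" --pt "0 0 0 0 0 0 1" --pt "0 0 0 0 0 0 1" --pt "0 0 0 0 0 0 1"

```text
time: 25.1
tool_pos: [0.601, -0.1748, 0.0565]
ee_rot: [0.778, 0.629, 0.001, 0.001]
force: [-0.4, 0.1, -6.6]
width: 0.585
```

```bash
python3 - <<'E'
from h import *
look("w20");delta(.5988,-.1748,.046)
E
```

```text
t 25.15 pos [ 0.6008 -0.1747  0.0564] yaw_y -0.211 tilt [ 0.002  -0.0004] w 0.581 F [ 0.8  0.2 -7. ]
  d_tool [-0.0006 -0.002   0.0104]
```

View pics/w20.png

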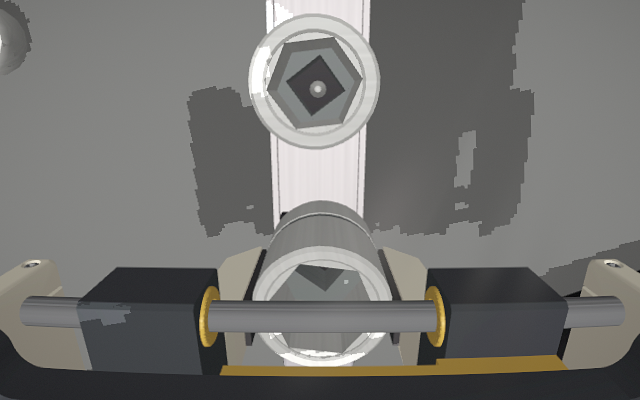

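>>> play_rows --pt "0 0 0 -0.001 -0.002 0 1" --pt "0 0 0 0 0 0.004 1" --pt "0 0 0 0 0 0.003 1" --pt "0 0 0 0 0 0.002 1" --pt "0 0 0 0 0 0.001 1" --pt "0 0 0 0 0 0 1" --pt "0 0 0 0 0 0 0" --pt "0 0 0 0 0 0 0" --pt "0 0 0 0 0 0 0" --pt "0 0 0 0 0 0 0"

```text
time: 26.15
tool_pos: [0.5984, -0.1752, 0.0455]
ee_rot: [0.778, 0.629, 0.0, 0.0]
force: [0.0, 0.0, 0.2]
width: 0.881
```

>>> play_rows --pt "0 0 0 0 0 0 0" --pt "0 0 0 0 0 -0.03 0" --pt "0 0 0 0 0 -0.04 0" --pt "0 0 0 0 0 -0.05 0" --pt "0 0 0 -0.03 -0.03 -0.02 0" --pt "0 0 0 -0.03 -0.03 0 0" --pt "0 0 0 -0.03 -0.03 0 0" --pt "0 0 0 0 0 0 0" --pt "0 0 0 0 0 0 0"

```text
time: 27.05
tool_pos: [0.4903, -0.2451, 0.1856]
ee_rot: [0.778, 0.628, 0.0, 0.0]
force: [0.8, 0.8, 0.3]
width: 1.0
```

```bash
python3 - <<'E'
from h import *
s,im,d,C=look("w21")
for c,h,D in (((.5988,-.1748),.072,.055),((.6166,-.092),.068,.047),((.6346,-.009),.064,.039)):
    try: print(socket(im,d,C,c,h,D))
    except Exception as e: print("x",e)
p,dd=optics.snapshot("scene"); cv2.imwrite("pics/scene1.png",p); S=cam('scene')
for c,h,D in (((.5988,-.1748),.072,.055),((.6166,-.092),.068,.047),((.6346,-.009),.064,.039),((.6526,.074),.060,.032)):
    print("scene",socket(p,dd,S,c,h,D))
cv2.imwrite("pics/crop2.png",cv2.resize(p[150:290,200:430],None,fx=3.4,fy=3.4,interpolation=cv2.INTER_CUBIC))
delta(.5,0,.2)
E
```

```text
(array([ 0.5977, -0.1745,  0.0563]), array([ 0.597 , -0.1744,  0.0565]), array([ 0.5971, -0.1741,  0.054 ,  0.0555]), np.float64(0.0718))
x max() iterable argument is empty
x max() iterable argument is empty
scene (array([ 0.5965, -0.1754,  0.0568]), array([ 0.5981, -0.1759,  0.0577]), array([ 0.5981, -0.1753,  0.0539,  0.0554]), np.float64(0.0715))
scene (array([ 0.6154, -0.0925,  0.0483]), array([ 0.6173, -0.0928,  0.0496]), array([ 0.6164, -0.0931,  0.0458,  0.0471]), np.float64(0.0679))
scene (array([ 0.6339, -0.0104,  0.0393]), array([ 0.635 , -0.0113,  0.041 ]), array([ 0.6347, -0.0111,  0.0377,  0.039 ]), np.float64(0.0634))
scene (array([0.653 , 0.0727, 0.0328]), array([0.6529, 0.0713, 0.0343]), array([0.6532, 0.0717, 0.0313, 0.0332]), np.float64(0.06))
t 27.15 pos [ 0.492  -0.2434  0.1853] yaw_y -0.2098 tilt [0.0009 0.0004] w 1.006 F [ 0.5 -0.   0.2]
  d_tool [ 0.2397 -0.0428 -0.0146]
```

View pics/w21.png

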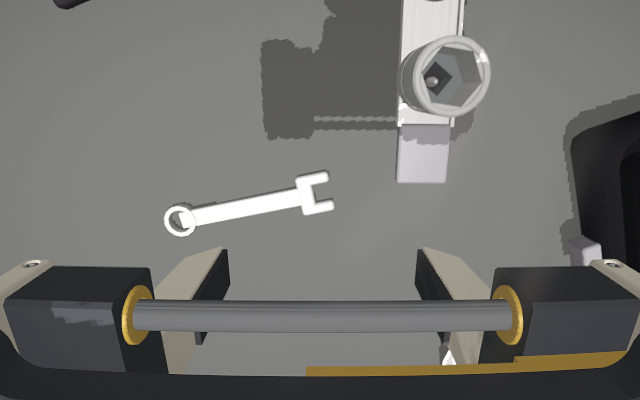

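View pics/crop2.png

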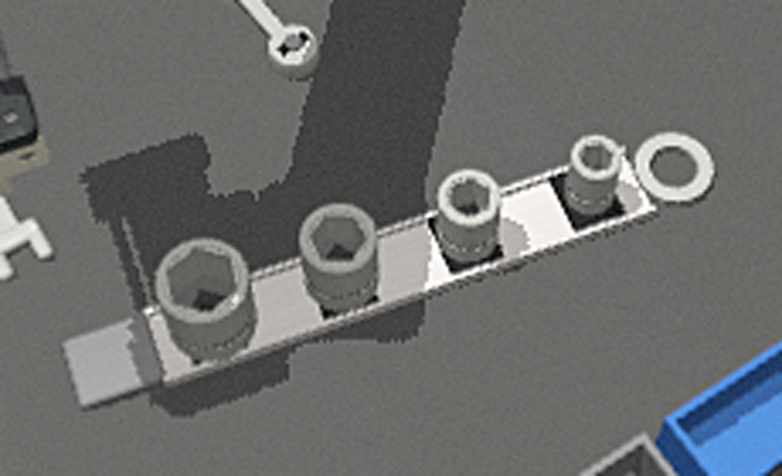

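The scene crop shows all four upright on the rail, smallest at the eye (595,175) and largest at the plug end (205,300). The wrist view shows the pin in d's hole at (432,82). All tops are at stud height plus socket height, so I'm handing in.

```bash
python3 -c "
from plant import order; print(order.sign_off())"
```

```text
the job is handed in; nothing more can be done
None
```

All four sockets are back on the rail in size order, with the smallest next to the hanging eye and the largest at the plug end. I handed in at about 27 s, with the gripper open and clear of everything.

- **Seating:** The last scene picture put the socket tops at 60.0, 63.4, 67.9 and 71.5 mm, against 60, 64, 68 and 72 mm expected when fully down. A wrist picture taken after each release showed the pin inside the drive hole for every socket.
- **Position:** The wrist camera put each socket's axis within about 2 mm of its stud, and the hole leaves about 5.5 mm of play around the pin.
- **Disagreements:** The scene and side cameras differed by up to 8 mm on the stud positions along the rail, so I used the wrist camera for the studs. On sockets a, b and c the final scene picture reads about 1–2 mm off the wrist along the rail. Measured wrist poses scattered by 1–3 mm, so I corrected each placement just before release.
- **Forces:** The wrist force readings I saw stayed below 8 N.

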